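Put the swapped sealant cartridges back in their own pockets

ROBOT

A 7-joint arm with a two-finger parallel gripper is mounted at the origin on the work surface. World frame = base frame: x ahead of the robot, y to its left, z up, the work surface at z = 0. Lengths are in mm, angles in rad, forces in N, time in s.
With the tool pointing down it reaches from about 425 to 950 mm from the base axis. Payload 16.7 kg.
Tool frame: the origin (TCP) lies on the centre line of the jaws, within the pads' length; the fingertips stand 22 mm ahead of it and the grasp point (between the pads) lies 3 mm ahead of it; z points along the fingers, y is the direction in which the jaws open and shut (so a half turn about z gives the same grasp; the last joint's range is limited). The gripper opens to 94 mm and grips with 3 to 60 N. Pads are 16 mm wide; open, the fingers measure 119 mm over their backs; the gripper's body (75 mm by 177 mm) begins 78 mm behind the grasp point.
Start: joints at [1.048, 0.426, 0.074, 1.606, -0.034, 1.111, -0.067], TCP at [245.818, -628.609, 227.467] pointing down, gripper open.
Joint ranges: [-2.85, 2.85], [-0.5, 2.14], [-1.23, 1.37], [0.21, 2.46], [-1.02, 4.16], [0.16, 2.05], [-2.73, 2.73]. Speed limits (rad/s): [1.89, 1.89, 2.39, 2.39, 3.01, 3.01, 3.01].

INTERFACE

Orientations are given as a rotation vector (axis times angle).
In Python, from station import sense, viewer, workorder gives the robot as it stands.
- The arm moves only by the tool play_rows, never from a script. Its argument "plan" is a list of rows, each an object with "claw": the opening, from 0 (shut) to 1 (fully open); "translation": the shift along the tool's x, y, z in units of 30 cm (1.0 is 30 cm), a list of three; "delta_rot": the turn, a rotation vector about the tool's x, y, z in units of 180 degrees (1.0 is 180 degrees), a list of three. In form: [{"claw": claw, "translation": [x, y, z], "delta_rot": [rx, ry, rz]}, ...]. A call has 1 to 5 rows; each row shifts and turns the commanded pose from where the row before left it, along the tool's axes as they then stand; what a row does not reach is not made up. A row lasts 1/12 s, in which the tool goes at most 41.7 mm and 7.16 degrees, less where a joint would pass 70% of its speed; a pose out of reach is approached as far as the arm can. A call with a number of a shift or a turn outside -1 to 1 is refused whole. A call with a gripper value outside its range is refused whole. The fingers move at their own pace and stop on an object; "newtons" is the grip in N (left out, the last holds). Time passes only in rows, so rows that do not move let the fingers close. It gives the time, the measured TCP pose, the force and the opening at its end, in the units of the state.
- sense(): the state, without advancing time (a new reading comes with each control period).
- viewer.snapshot(name): name is "scene" or "top" or "wrist"; returns (picture, depth): 480x640x3 uint8, red, green, blue; 480x640 float32, mm along the optical axis (not along the pixel's ray), 0 where there is no reading.
- viewer.calibration(name): a dict with "vertical_fov" (degrees; the focal length in pixels is half the picture's height over the tangent of half this angle, whatever the lens; pixels are square), "cx", "cy" (the principal point, pixels), "D" ([k1, k2, p1, p2, k3] as OpenCV has them; the pictures are not rectified), "world_from_camera" (4x4, takes a point from camera to world coordinates). Camera axes: x right, y down, z forward; pixel columns grow to the right and rows downward; lengths in mm; the calibration is good to about 2 mm. A picture is of the moment at which its call begins: read the wrist's pose just before it. calibration takes no time and is no camera call; for the wrist camera it gives the pose at the moment of the call.
- workorder.hand_in(): hands the job in, once; it reports no verdict.
The state is a dict: "t": time; "joints": joint angles; "joint_velocities": joint speeds; "effort": joint torques, N m; "ee_pos": TCP position; "ee_rot": TCP orientation; "contact_force": force on the tool from outside, world axes, zero at the start; "torque": the same for the moment, N m; "width": finger opening in mm.
Only numpy, scipy, OpenCV 4.12 (cv2) and the standard library are available. Lean on these libraries where they do the work, as an engineer would, in place of code of your own. Each camera call takes 0.05 s, during which the arm holds its last target. There are 200 camera calls.

TASK

The three sealant cartridges in the black rack have been put back in each other's pockets: move each to the pocket whose white plate has the same shape as its cap (disc, bar or cross), standing upright on the pocket's floor. The spare pocket without a plate is free for parking one on the way and ends up empty; do not tip a cartridge over, and leave the tin, the spatula and the pick where they are.

Things in the scene. Friction and masses are not known exactly. Their poses are not given: they have to be found in the camera images.
- cartridge_disc_center (a point): Loose sealant cartridge, 96 mm tall, about 140 g, starting upright in a pocket: grey cylinder 40 mm in diameter up to 78 mm (grip it there, above the middle), black shoulder 4 mm, then a white cap 14 mm tall, its outline from above a plain round disc, 34 mm across. Point: on its axis, half-way up, 48 mm above the foot; z up along the axis.
- cartridge_bar_center (a point): Loose sealant cartridge, 96 mm tall, about 140 g, starting upright in a pocket: grey cylinder 40 mm in diameter up to 78 mm (grip it there, above the middle), black shoulder 4 mm, then a white cap 14 mm tall, its outline from above a single straight bar (wing cap), 36 x 11 mm. Point: on its axis, half-way up, 48 mm above the foot; z up along the axis.
- cartridge_cross_center (a point): Loose sealant cartridge, 96 mm tall, about 140 g, starting upright in a pocket: grey cylinder 40 mm in diameter up to 78 mm (grip it there, above the middle), black shoulder 4 mm, then a white cap 14 mm tall, its outline from above a plus-shaped cross (four wings), 36 mm across with 11 mm arms. Point: on its axis, half-way up, 48 mm above the foot; z up along the axis.
- pocket_disc_floor (a point): Rack pocket with a flat white plate on its tab, 68 mm from the point along x: a plain round disc, 34 mm across. Fixed, black, square: inside 56 mm, outside 64 mm, walls 20 mm above the inner floor. The four pockets stand in one row, 84 mm apart; inner floor 12 mm above the shelf. Point: centre of the inner floor; z up, x towards its flat tab (away from the robot), y along the row.
- pocket_bar_floor (a point): Rack pocket with a flat white plate on its tab, 68 mm from the point along x: a single straight bar, 36 x 11 mm. Fixed, black, square: inside 56 mm, outside 64 mm, walls 20 mm above the inner floor. The four pockets stand in one row, 84 mm apart; inner floor 12 mm above the shelf. Point: centre of the inner floor; z up, x towards its flat tab (away from the robot), y along the row.
- pocket_cross_floor (a point): Rack pocket with a flat white plate on its tab, 68 mm from the point along x: a plus-shaped cross, 36 mm across with 11 mm arms. Fixed, black, square: inside 56 mm, outside 64 mm, walls 20 mm above the inner floor. The four pockets stand in one row, 84 mm apart; inner floor 12 mm above the shelf. Point: centre of the inner floor; z up, x towards its flat tab (away from the robot), y along the row.
- pocket_spare_floor (a point): Spare rack pocket, its tab without any plate; empty at the start. Fixed, black, square: inside 56 mm, outside 64 mm, walls 20 mm above the inner floor. The four pockets stand in one row, 84 mm apart; inner floor 12 mm above the shelf. Point: centre of the inner floor; z up, x towards its flat tab (away from the robot), y along the row.
- tin_center (a point): Bystander: closed round metal tin, 75 mm in diameter, 35 mm tall, lying flat on the shelf. The point is its centre, half-way up.
- spatula_center (a point): Bystander: yellow plastic smoothing spatula lying flat on the shelf, 188 mm long along its x (95 mm handle behind the point, blade ahead), up to 60 mm wide, 10 mm thick. The point is on its long axis, 5 mm above the shelf.
- pick_center (a point): Bystander: steel nozzle pick lying flat on the shelf, 144 mm long along its x, 10 mm wide, 8 mm thick. The point is at the middle, 4 mm above the shelf.

How it is judged (in metres and radians):
At the end, for the whole second after the job is handed in: Each cartridge is let go, at rest and upright (within 0.1 rad) on the floor of the pocket with its own shape: axis within 15 mm of the pocket's centre, foot within 6 mm of the floor. Tin, spatula and pick are within 30 mm of where they began (horizontal distance between cartridge_disc_center and pocket_disc_floor below 0.015 m and z of cartridge_disc_center in the frame of pocket_disc_floor below 0.054 m and angle between each of cartridge_disc_center, cartridge_bar_center, cartridge_cross_center's own z axis and vertical below 0.1 rad and linear speed of each of cartridge_disc, cartridge_bar, cartridge_cross below 0.02 m/s and horizontal distance between cartridge_bar_center and pocket_bar_floor below 0.015 m and z of cartridge_bar_center in the frame of pocket_bar_floor below 0.054 m and horizontal distance between cartridge_cross_center and pocket_cross_floor below 0.015 m and z of cartridge_cross_center in the frame of pocket_cross_floor below 0.054 m and distance of each of tin_center, spatula_center, pick_center from where it was at the start of the episode below 0.03 m); the robot touches nothing.
It fails at once if a cartridge is tipped over (angle between any of cartridge_disc_center, cartridge_bar_center, cartridge_cross_center's own z axis and vertical above 0.6 rad).
It fails at once if the tin is pushed away (more than 30 mm) (distance of tin_center from where it was at the start of the episode above 0.03 m).
It fails at once if the spatula is pushed away (more than 30 mm) (distance of spatula_center from where it was at the start of the episode above 0.03 m).
It fails at once if the pick is pushed away (more than 30 mm) (distance of pick_center from where it was at the start of the episode above 0.03 m).
It also fails if it takes over 93 s, if anything falls off the work surface, if the arm or the gripper's body presses on something with over 40 N, if the wrist force passes 120 N, or if a joint passes its speed limit or range.

## Working session

There is one attempt and no reset: what is moved stays moved. The work goes in short steps, Python scripts to look and compute and a tool call to move; the robot and the scene stay as the last step left them, time stands still between calls to the robot, and variables do not carry over. Pictures are saved under pics/ and viewed, on a budget of 14 in all, crops included, one or two more only if the job needs it, and the job is handed in when it is done.

Besides the shell and the picture viewer there is one more tool, called after "Call:" in YAML: its name, and indented under it one key for each argument. play_rows: Moves the arm, as the interface text tells. Its arguments: {"type":"object","properties":{"plan":{"type":"array","items":{"type":"object","properties":{"claw":{"type":"number"},"translation":{"type":"array","items":{"type":"number"}},"delta_rot":{"type":"array","items":{"type":"number"}}}}},"newtons":{"type":"number"}},"required":["plan"]}

```bash
mkdir -p pics; ls
python3 - <<'E'
from station import sense, viewer
import cv2, numpy as np
s=sense(); print(s)
for n in ("scene","top"):
    im,d=viewer.snapshot(n); cv2.imwrite(f"pics/{n}0.png",im[:,:,::-1]); np.save(f"pics/{n}0.npy",d)
    c=viewer.calibration(n); print(n,{k:np.round(v,3).tolist() for k,v in c.items()})
E
```

```text
pics
{'t': 0.0, 'joints': array([ 1.04849233,  0.42676093,  0.07383495,  1.60658899, -0.03410579,
        1.1107905 , -0.0670924 ]), 'joint_velocities': array([-0.00057346, -0.00040334,  0.00028675, -0.00192744, -0.00134918,
       -0.00242083, -0.00017017]), 'effort': array([ 4.48509636e-04, -9.35825729e+01,  3.66624422e+00, -4.54189074e+01,
       -4.89161164e-02,  2.02442642e-02,  1.55875937e-04]), 'ee_pos': array([ 245.69237554, -628.26597756,  226.76376771]), 'ee_rot': array([-3.08594924e+00, -5.81964766e-01,  5.06420652e-04]), 'contact_force': array([ 1.11844882,  0.48963679, -0.11675957]), 'torque': array([ 0.02161444, -0.00455062, -0.04646764]), 'width': 94.36089595669097}
scene {'vertical_fov': 49.518, 'cx': 318.773, 'cy': 235.043, 'D': [-0.08, 0.0, 0.0, 0.0, 0.0], 'world_from_camera': [[-0.808, 0.432, -0.4, 1019.446], [0.589, 0.592, -0.551, 689.797], [-0.001, -0.681, -0.732, 973.353], [0.0, 0.0, 0.0, 1.0]]}
top {'vertical_fov': 47.9, 'cx': 319.227, 'cy': 242.311, 'D': [-0.057, 0.0, 0.0, 0.0, 0.0], 'world_from_camera': [[-0.005, -0.999, 0.044, 464.756], [-1.0, 0.005, -0.012, 2.622], [0.012, -0.044, -0.999, 1436.13], [0.0, 0.0, 0.0, 1.0]]}
```

View pics/top0.png

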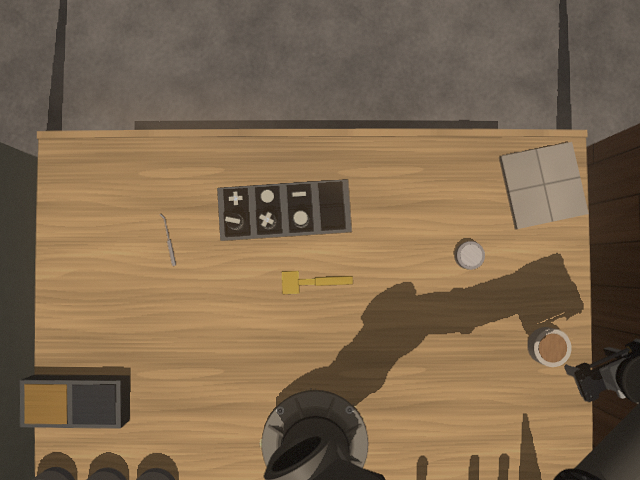

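View pics/scene0.png

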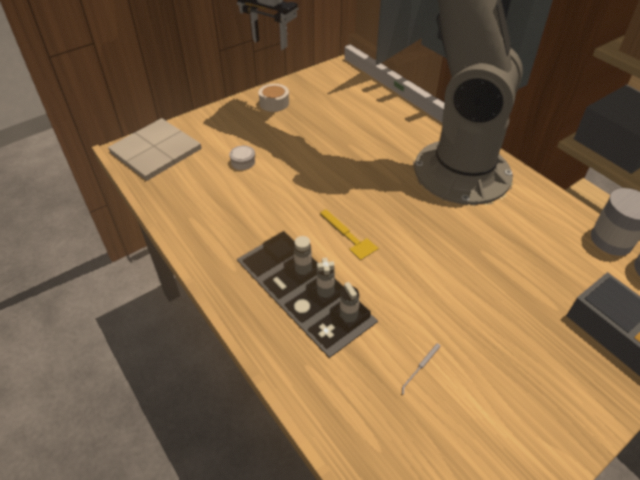

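The top view shows the plates from left to right: cross (235,199), disc (267,196), bar (299,194), then the spare pocket. The caps sit one pocket off: bar (234,221) in the cross pocket, cross (267,220) in the disc pocket, disc (301,218) in the bar pocket. The spatula lies between the base and the rack, the pick is to the left and the tin to the right.

```bash
cat > h.py <<'E'
import cv2, numpy as np
from station import sense, viewer
from scipy.spatial.transform import Rotation as R
def ray(c,uv,h=480):
    f=h/2/np.tan(np.radians(c["vertical_fov"])/2)
    K=np.array([[f,0,c["cx"]],[0,f,c["cy"]],[0,0,1]])
    p=cv2.undistortPoints(np.array(uv,float).reshape(-1,1,2),K,np.array(c["D"],float)).reshape(-1,2)
    T=np.array(c["world_from_camera"])
    return T[:3,3], np.c_[p,np.ones(len(p))]@T[:3,:3].T, p
def onplane(c,uv,z):
    o,d,_=ray(c,uv); return o+d*((z-o[2])/d[:,2])[:,None]
def white(im,roi,amin=20,v=150,s=60):
    m=cv2.inRange(cv2.cvtColor(im,cv2.COLOR_RGB2HSV),(0,0,v),(180,s,255))
    k=np.zeros_like(m); x0,y0,x1,y1=roi; k[y0:y1,x0:x1]=m[y0:y1,x0:x1]
    n,l,st,ce=cv2.connectedComponentsWithStats(k)
    return [(ce[i],st[i],l==i) for i in range(1,n) if st[i,4]>=amin]
E
python3 - <<'E'
from h import *
im=cv2.imread("pics/top0.png")[:,:,::-1]; d=np.load("pics/top0.npy"); c=viewer.calibration("top")
for ce,st,m in white(im,(215,175,355,245)):
    o,r,p=ray(c,[ce]); z=(o+r[0]*np.median(d[m]))[2]
    print(ce.round(1),st,"z",z.round(1),"P@14",onplane(c,[ce],14)[0].round(1),"P@108",onplane(c,[ce],108)[0].round(1))
# rack outer corners, dark mask
g=cv2.inRange(cv2.cvtColor(im,cv2.COLOR_RGB2HSV),(0,0,0),(180,90,110)); k=np.zeros_like(g);k[170:250,205:365]=g[170:250,205:365]
k=cv2.morphologyEx(k,cv2.MORPH_CLOSE,np.ones((15,15)))
cs=max(cv2.findContours(k,0,2)[0],key=cv2.contourArea); b=cv2.boxPoints(cv2.minAreaRect(cs)); print(b,onplane(c,b,20).round(1))
for u,v in [(334,197),(334,212),(334,225),(235,190),(267,207)]:
    o,r,_=ray(c,[(u,v)]); print(u,v,(o+r[0]*d[v,u]).round(1))
for u,v in [(470,255),(290,283),(330,282),(168,240)]: print(onplane(c,[(u,v)],10).round(0))
E
```

```text
[266.9 195.8] [261 190  13  12 119] z 16.2 P@14 [651.  123.1  14. ] P@108 [638.7 115.2 108. ]
[235.1 198.1] [229 192  13  13  85] z 16.4 P@14 [645.4 207.4  14. ] P@108 [633.4 193.8 108. ]
[299.3 193.6] [293 192  13   4  49] z 16.4 P@14 [656.6  37.5  14. ] P@108 [644.   35.2 108. ]
[300.1 217.4] [294 211  13  14 140] z 108.1 P@14 [593.5  35.7  14. ] P@108 [585.   33.5 108. ]
[266.1 218.9] [260 213  13  13  96] z 107.8 P@14 [589.9 125.5  14. ] P@108 [581.6 117.4 108. ]
[232.  219.7] [225 217  15   7  61] z 107.4 P@14 [588.1 215.3  14. ] P@108 [580.  201.2 108. ]
[[216.32487 187.54823]
 [347.2995  178.19292]
 [351.09644 231.35027]
 [220.12183 240.70558]] [[672.9 256.2  20. ]
 [696.3 -89.5  20. ]
 [555.6 -98.3  20. ]
 [532.6 245.6  20. ]]
334 197 [647.3 -54.2  13.3]
334 212 [607.5 -54.   12.8]
334 225 [573.1 -53.8  12.4]
235 190 [667.6 208.3   9.6]
267 207 [621.8 123.3  10.2]
[[ 492. -415.   10.]]
[[421.  63.  10.]]
[[423. -42.  10.]]
[[536. 386.  10.]]
```

Plates read as pockets: cross ≈ (577.5, 203), disc ≈ (583, 118.6), bar ≈ (588.7, 33), spare ≈ (594, −51.5). The row is tilted by −0.066 rad. I'll turn the tool first so the jaws open across the row, clear of neighbouring cartridges.

Call:
play_rows:
  plan:
    - {"claw": 1,"translation": [0,0,0],"delta_rot": [0,0,-0.039]}
    - {"claw": 1,"translation": [0,0,0],"delta_rot": [0,0,-0.039]}
    - {"claw": 1,"translation": [0,0,0],"delta_rot": [0,0,-0.039]}
    - {"claw": 1,"translation": [0,0,0],"delta_rot": [0,0,-0.039]}
    - {"claw": 1,"translation": [0,0,0],"delta_rot": [0,0,-0.039]}
  newtons: 20

```text
t: 0.52
ee_pos: [245.8, -628.4, 227.0]
ee_rot: [-2.763, -1.494, -0.0]
contact_force: [-0.5, -0.7, 0.8]
width: 94.0
```

Call:
play_rows:
  plan:
    - {"claw": 1,"translation": [0,0,0],"delta_rot": [0,0,-0.039]}
    - {"claw": 1,"translation": [0,0,0],"delta_rot": [0,0,-0.039]}
    - {"claw": 1,"translation": [0,0,0],"delta_rot": [0,0,-0.039]}
    - {"claw": 1,"translation": [0,0,0],"delta_rot": [0,0,-0.039]}
    - {"claw": 1,"translation": [0,0,0],"delta_rot": [0,0,-0.039]}

```text
t: 0.93
ee_pos: [245.7, -628.4, 227.0]
ee_rot: [-2.184, -2.257, -0.0]
contact_force: [-0.3, 0.1, -0.5]
width: 94.0
```

```bash
cat >> h.py <<'E'
A=0.066; YD=np.array([np.cos(A),np.sin(A),0]); XD=np.array([-np.sin(A),np.cos(A),0])
def goto(p,s=None):
    "offsets to world point p in tool axes (units 300 mm), yaw error (units 180 deg)"
    s=s or sense(); M=R.from_rotvec(s["ee_rot"]).as_matrix(); e=np.array(p)-s["ee_pos"]
    G=np.c_[XD,YD,[0,0,-1]]
    print("t",round(s["t"],2),"pos",s["ee_pos"].round(1),"w",s["width"].round(1),"F",s["contact_force"].round(1),"q",s["joints"].round(2))
    print("tool move/300",(M.T@e/300).round(4),"goal axes",(G.T@e/300).round(4),"rot/180",(R.from_matrix(M.T@G).as_rotvec()/np.pi).round(4))
E
python3 -c "
from h import *; goto([585,33.5,230])"
```

```text
Traceback (most recent call last):
  File "h.py", line 22, in goto
    print("t",round(s["t"],2),"pos",s["ee_pos"].round(1),"w",s["width"].round(1),"F",s["contact_force"].round(1),"q",s["joints"].round(2))
                                                             ^^^^^^^^^^^^^^^^
AttributeError: 'float' object has no attribute 'round'
```

Call:
play_rows:
  plan:
    - {"claw": 1,"translation": [0,0,0],"delta_rot": [0,0,-0.0106]}
    - {"claw": 1,"translation": [0.1,0.06,0],"delta_rot": [0,0,0]}
    - {"claw": 1,"translation": [0.1,0.06,0],"delta_rot": [0,0,0]}
    - {"claw": 1,"translation": [0.1,0.06,0],"delta_rot": [0,0,0]}
    - {"claw": 1,"translation": [0.1,0.06,0],"delta_rot": [0,0,0]}

```text
t: 1.35
ee_pos: [310.7, -502.9, 227.0]
ee_rot: [-2.153, -2.287, -0.0]
contact_force: [1.4, 0.3, -0.2]
width: 94.4
```

Call:
play_rows:
  plan:
    - {"claw": 1,"translation": [0.1,0.06,0],"delta_rot": [0,0,0]}
    - {"claw": 1,"translation": [0.1,0.06,0],"delta_rot": [0,0,0]}
    - {"claw": 1,"translation": [0.1,0.06,0],"delta_rot": [0,0,0]}
    - {"claw": 1,"translation": [0.1,0.06,0],"delta_rot": [0,0,0]}
    - {"claw": 1,"translation": [0.1,0.06,0],"delta_rot": [0,0,0]}

```text
t: 1.77
ee_pos: [391.5, -347.7, 227.4]
ee_rot: [-2.153, -2.287, 0.0]
contact_force: [0.5, 0.0, 0.3]
width: 94.0
```

```bash
sed -i 's/s\["width"\].round(1)/round(float(s["width"]),1)/' h.py
python3 -c "
from h import *; goto([585,33.5,230])"
```

```text
t 1.77 pos [ 391.5 -347.7  227.4] w 94.0 F [0.5 0.  0.3] q [ 0.9   0.2  -0.34  1.93  0.08  1.03  0.59]
tool move/300 [ 1.2293  0.7204 -0.0088] goal axes [ 1.2253  0.7273 -0.0087] rot/180 [-0.0001 -0.     -0.0018]
```

Call:
play_rows:
  plan:
    - {"claw": 1,"translation": [0.1,0.06,0],"delta_rot": [0,0,-0.0018]}
    - {"claw": 1,"translation": [0.1,0.06,0],"delta_rot": [0,0,0]}
    - {"claw": 1,"translation": [0.1,0.06,0],"delta_rot": [0,0,0]}
    - {"claw": 1,"translation": [0.1,0.06,0],"delta_rot": [0,0,0]}
    - {"claw": 1,"translation": [0.1,0.06,0],"delta_rot": [0,0,0]}

```text
t: 2.18
ee_pos: [471.5, -192.2, 227.5]
ee_rot: [-2.147, -2.293, 0.0]
contact_force: [1.1, 0.5, -0.3]
width: 94.1
```

Call:
play_rows:
  plan:
    - {"claw": 1,"translation": [0.1,0.06,0],"delta_rot": [0,0,0]}
    - {"claw": 1,"translation": [0.1,0.06,0],"delta_rot": [0,0,0]}
    - {"claw": 1,"translation": [0.1,0.06,0],"delta_rot": [0,0,0]}
    - {"claw": 1,"translation": [0.1,0.06,0],"delta_rot": [0,0,0]}
    - {"claw": 1,"translation": [0.1,0.06,0],"delta_rot": [0,0,0]}

```text
t: 2.6
ee_pos: [551.5, -36.6, 227.4]
ee_rot: [-2.147, -2.293, 0.0]
contact_force: [0.8, -0.1, 0.4]
width: 93.7
```

Call:
play_rows:
  plan:
    - {"claw": 1,"translation": [0.1,0.06,0],"delta_rot": [0,0,0]}
    - {"claw": 1,"translation": [0.1,0.06,0],"delta_rot": [0,0,0]}
    - {"claw": 1,"translation": [0.03,0.0,0],"delta_rot": [0,0,0]}
    - {"claw": 1,"translation": [0,0,0],"delta_rot": [0,0,0]}
    - {"claw": 1,"translation": [0,0,0],"delta_rot": [0,0,0]}

```text
t: 3.02
ee_pos: [582.2, 33.1, 227.1]
ee_rot: [-2.145, -2.294, 0.001]
contact_force: [0.2, -0.3, -0.4]
width: 94.2
```

```bash
python3 -c "
from h import *; goto([585,33.5,230])
c=viewer.calibration('wrist'); print({k:np.round(v,3).tolist() for k,v in c.items()})
im,d=viewer.snapshot('wrist'); cv2.imwrite('pics/w1.png',im[:,:,::-1]); np.save('pics/w1.npy',d)
import pickle; pickle.dump(c,open('pics/w1.pkl','wb'))"
```

```text
t 3.02 pos [582.2  33.1 227.1] w 94.2 F [ 0.2 -0.3 -0.4] q [ 0.3   0.33 -0.57  1.79  0.2   1.08 -0.28]
tool move/300 [ 0.0008  0.0096 -0.0098] goal axes [ 0.0008  0.0096 -0.0098] rot/180 [-0.0003  0.      0.0003]
{'vertical_fov': 69.795, 'cx': 322.476, 'cy': 245.74, 'D': [-0.063, 0.0, 0.0, 0.0, 0.0], 'world_from_camera': [[0.998, 0.065, 0.014, 576.038], [0.067, -0.968, -0.241, 103.489], [-0.002, 0.241, -0.97, 384.543], [0.0, 0.0, 0.0, 1.0]]}
```

View pics/w1.png

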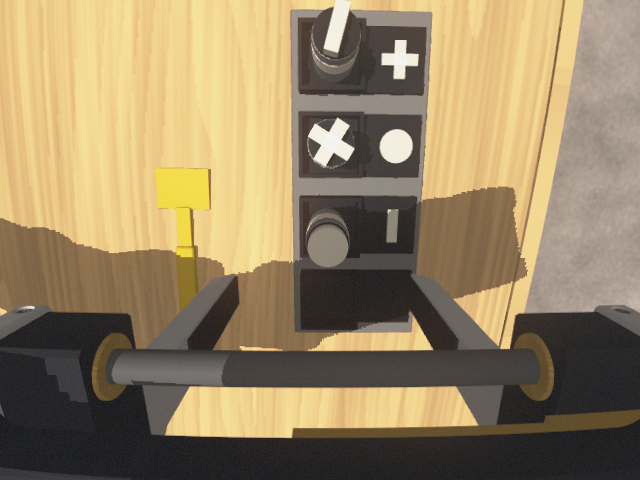

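The wrist view confirms it: plates cross (399,60), disc (396,147), bar (392,226); caps bar (338,27), cross (330,143), disc (328,245).

Run:
```python
from h import *; import pickle
c=pickle.load(open('pics/w1.pkl','rb')); im=cv2.imread("pics/w1.png")[:,:,::-1]; d=np.load("pics/w1.npy")
for ce,st,m in white(im,(290,0,430,275),150,v=110,s=40):
    cp=ce[0]<360; 
    o,r,_=ray(c,[ce]); z=(o+r[0]*np.median(d[m]))[2]
    P=onplane(c,[ce],108 if cp else 16)[0]
    print(ce.round(1),st[2:],"z",z.round(1),P.round(1),"" if cp else (P-68*YD).round(1))
```

```text
[336.7  25.1] [ 28  52 773] z 108.2 [579.4 201.5 108. ] 
[356.9 119.2] [ 139  252 7777] z 11.1 [599.7 136.1 108. ] 
[399.4  58.9] [ 38  40 749] z 17.1 [644.9 207.7  16. ] [577.  203.2  16. ]
[330.1 142.2] [  48   52 1282] z 108.1 [580.5 117.7 108. ] 
[395.7 145.8] [ 34  35 890] z 17.2 [650.1 123.7  16. ] [582.2 119.2  16. ]
[391.9 224.3] [ 11  33 246] z 17.3 [655.3  41.1  16. ] [587.5  36.6  16. ]
[335.2 237.3] [ 28  21 198] z 107.9 [590.1  42.7 108. ] 
[333.5 257.7] [ 37  19 211] z 108.1 [590.   25.1 108. ]
```

Call:
play_rows:
  plan:
    - {"claw": 1,"translation": [0.002,0.009,0.1],"delta_rot": [0,0,0]}
    - {"claw": 1,"translation": [0,0,0.1],"delta_rot": [0,0,0]}
    - {"claw": 1,"translation": [0,0,0.1],"delta_rot": [0,0,0]}
    - {"claw": 1,"translation": [0,0,0.1],"delta_rot": [0,0,0]}
    - {"claw": 1,"translation": [0,0,0.05],"delta_rot": [0,0,0]}

```text
t: 3.48
ee_pos: [583.4, 31.4, 89.3]
ee_rot: [-2.148, -2.29, 0.005]
contact_force: [-0.7, -0.2, -0.2]
width: 93.9
```

Call:
play_rows:
  plan:
    - {"claw": 1,"translation": [0,0,0.05],"delta_rot": [0,0,0]}
    - {"claw": 1,"translation": [0,0,0.007],"delta_rot": [0,0,0]}
    - {"claw": 1,"translation": [0,0,0],"delta_rot": [0,0,0]}
    - {"claw": 0.5,"translation": [0,0,0],"delta_rot": [0,0,0]}
    - {"claw": 0.5,"translation": [0,0,0],"delta_rot": [0,0,0]}

```text
t: 3.9
ee_pos: [585.8, 33.3, 76.6]
ee_rot: [2.147, 2.292, 0.002]
contact_force: [0.1, -0.2, -0.4]
width: 83.9
```

Call:
play_rows:
  plan:
    - {"claw": 0.3,"translation": [0,0,0],"delta_rot": [0,0,0]}
    - {"claw": 0.3,"translation": [0,0,0],"delta_rot": [0,0,0]}
    - {"claw": 0.3,"translation": [0,0,0],"delta_rot": [0,0,0]}
    - {"claw": 0.3,"translation": [0,0,0],"delta_rot": [0,0,0]}
    - {"claw": 0.3,"translation": [0,0,0],"delta_rot": [0,0,0]}

```text
t: 4.32
ee_pos: [585.2, 33.9, 75.6]
ee_rot: [2.147, 2.294, 0.0]
contact_force: [-0.6, 0.1, -0.2]
width: 50.8
```

Call:
play_rows:
  plan:
    - {"claw": 0.3,"translation": [0,0,0],"delta_rot": [0,0,0]}
    - {"claw": 0.3,"translation": [0,0,0],"delta_rot": [0,0,0]}
    - {"claw": 0.3,"translation": [0,0,0],"delta_rot": [0,0,0]}
    - {"claw": 0.3,"translation": [0,0,0],"delta_rot": [0,0,0]}
    - {"claw": 0.3,"translation": [0,0,0],"delta_rot": [0,0,0]}

```text
t: 4.73
ee_pos: [585.2, 33.9, 75.4]
ee_rot: [-2.147, -2.294, -0.0]
contact_force: [0.8, 0.1, 0.4]
width: 39.8
```

```bash
python3 -c "
from h import *; goto([593.7,-48.6,76])"
```

```text
t 4.73 pos [585.2  33.9  75.4] w 39.8 F [0.8 0.1 0.4] q [ 0.23  0.51 -0.51  1.91  0.34  0.81 -0.39]
tool move/300 [-0.2761  0.01   -0.002 ] goal axes [-0.2761  0.0101 -0.002 ] rot/180 [ 0. -0.  0.]
```

Call:
play_rows:
  plan:
    - {"claw": 0.3,"translation": [0,0,-0.03],"delta_rot": [0,0,0]}
    - {"claw": 0.3,"translation": [0,0,-0.04],"delta_rot": [0,0,0]}
    - {"claw": 0.3,"translation": [0,0,-0.04],"delta_rot": [0,0,0]}
    - {"claw": 0.3,"translation": [0,0,-0.03],"delta_rot": [0,0,0]}
    - {"claw": 0.3,"translation": [0,0,0],"delta_rot": [0,0,0]}
  newtons: 30

```text
t: 5.15
ee_pos: [586.5, 34.0, 120.2]
ee_rot: [2.145, 2.291, 0.004]
contact_force: [1.1, -0.2, -0.0]
width: 39.7
```

Call:
play_rows:
  plan:
    - {"claw": 0.3,"translation": [-0.046,0.002,0],"delta_rot": [0,0,0]}
    - {"claw": 0.3,"translation": [-0.06,0.002,0],"delta_rot": [0,0,0]}
    - {"claw": 0.3,"translation": [-0.06,0.002,0],"delta_rot": [0,0,0]}
    - {"claw": 0.3,"translation": [-0.06,0.002,0],"delta_rot": [0,0,0]}
    - {"claw": 0.3,"translation": [-0.05,0.002,0],"delta_rot": [0,0,0]}

```text
t: 5.57
ee_pos: [593.3, -51.0, 116.9]
ee_rot: [-2.148, -2.292, 0.001]
contact_force: [-0.4, 0.2, -0.5]
width: 40.1
```

Call:
play_rows:
  plan:
    - {"claw": 0.3,"translation": [0,0,0],"delta_rot": [0,0,0]}
    - {"claw": 0.3,"translation": [0,0,0],"delta_rot": [0,0,0]}

```text
t: 5.73
ee_pos: [593.3, -50.1, 116.9]
ee_rot: [-2.149, -2.291, 0.001]
contact_force: [-0.3, 0.6, -0.3]
width: 39.5
```

```bash
python3 -c "
from h import *; goto([593.7,-48.6,76])
c=viewer.calibration('top')
im,d=viewer.snapshot('top'); cv2.imwrite('pics/t2.png',cv2.resize(im[150:270,180:380,::-1],(800,480)))"
```

```text
t 5.73 pos [593.3 -50.1 116.9] w 39.5 F [-0.3  0.6 -0.3] q [ 0.38  0.47 -0.51  1.86  0.29  0.89 -0.21]
tool move/300 [0.0048 0.0017 0.1364] goal axes [0.0048 0.0017 0.1364] rot/180 [-0.0003  0.     -0.0006]
```

View pics/t2.png

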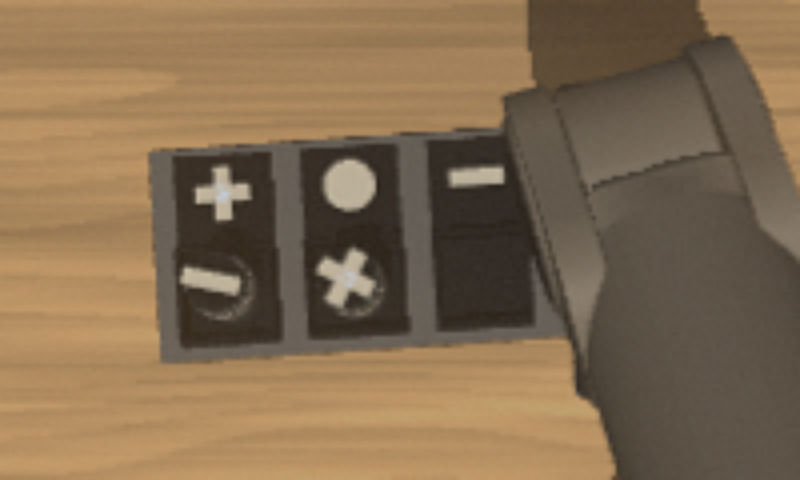

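The bar pocket is now empty and the arm hides the held cartridge. Lowering it into the spare pocket.

Call:
play_rows:
  plan:
    - {"claw": 0.3,"translation": [0.005,0.002,0.03],"delta_rot": [0,0,0]}
    - {"claw": 0.3,"translation": [0,0,0.04],"delta_rot": [0,0,0]}
    - {"claw": 0.3,"translation": [0,0,0.03],"delta_rot": [0,0,0]}
    - {"claw": 0.3,"translation": [0,0,0.02],"delta_rot": [0,0,0]}
    - {"claw": 0.3,"translation": [0,0,0.012],"delta_rot": [0,0,0]}

```text
t: 6.2
ee_pos: [593.4, -46.6, 76.2]
ee_rot: [-2.145, -2.293, 0.002]
contact_force: [0.3, -0.3, -0.2]
width: 39.8
```

Call:
play_rows:
  plan:
    - {"claw": 0.3,"translation": [0,0,0],"delta_rot": [0,0,0]}
    - {"claw": 0.3,"translation": [0,0,0.003],"delta_rot": [0,0,0]}
    - {"claw": 0.3,"translation": [0,0,0],"delta_rot": [0,0,0]}

```text
t: 6.45
ee_pos: [594.3, -47.0, 77.0]
ee_rot: [2.147, 2.294, 0.0]
contact_force: [0.9, 1.4, -0.6]
width: 39.7
```

Call:
play_rows:
  plan:
    - {"claw": 0.3,"translation": [0,0,0.004],"delta_rot": [0,0,0]}
    - {"claw": 0.3,"translation": [0,0,0],"delta_rot": [0,0,0]}
    - {"claw": 0.3,"translation": [0,0,0],"delta_rot": [0,0,0]}

```text
t: 6.7
ee_pos: [594.3, -47.1, 75.9]
ee_rot: [2.147, 2.293, 0.0]
contact_force: [0.1, -0.0, -1.3]
width: 39.6
```

Call:
play_rows:
  plan:
    - {"claw": 0.9,"translation": [0,0,0],"delta_rot": [0,0,0]}
    - {"claw": 0.9,"translation": [0,0,0],"delta_rot": [0,0,0]}
    - {"claw": 0.9,"translation": [0,0,0],"delta_rot": [0,0,0]}
    - {"claw": 0.9,"translation": [0,0,0],"delta_rot": [0,0,0]}
    - {"claw": 0.9,"translation": [0,0,0],"delta_rot": [0,0,0]}

```text
t: 7.12
ee_pos: [594.2, -47.0, 75.7]
ee_rot: [2.147, 2.294, 0.0]
contact_force: [-0.1, -0.4, -0.7]
width: 69.5
```

Call:
play_rows:
  plan:
    - {"claw": 0.9,"translation": [0,0,-0.06],"delta_rot": [0,0,0]}
    - {"claw": 0.9,"translation": [0,0,-0.08],"delta_rot": [0,0,0]}
    - {"claw": 0.9,"translation": [0,0,-0.08],"delta_rot": [0,0,0]}
    - {"claw": 0.9,"translation": [0,0,-0.08],"delta_rot": [0,0,0]}
    - {"claw": 0.9,"translation": [0,0,-0.075],"delta_rot": [0,0,0]}

```text
t: 7.53
ee_pos: [594.1, -47.0, 189.6]
ee_rot: [2.147, 2.294, 0.0]
contact_force: [-0.0, -0.5, -0.4]
width: 84.7
```

Call:
play_rows:
  plan:
    - {"claw": 0.9,"translation": [0.08,0.001,0],"delta_rot": [0,0,0]}
    - {"claw": 0.9,"translation": [0.1,0.001,0],"delta_rot": [0,0,0]}
    - {"claw": 0.9,"translation": [0.1,0.001,0],"delta_rot": [0,0,0]}
    - {"claw": 0.9,"translation": [0.1,0.001,0],"delta_rot": [0,0,0]}
    - {"claw": 0.9,"translation": [0.1,0.001,0],"delta_rot": [0,0,0]}

```text
t: 7.95
ee_pos: [585.9, 98.0, 188.4]
ee_rot: [2.147, 2.293, 0.0]
contact_force: [1.1, -0.6, -0.3]
width: 84.4
```

Call:
play_rows:
  plan:
    - {"claw": 0.9,"translation": [0.1,0.001,0],"delta_rot": [0,0,0]}
    - {"claw": 0.9,"translation": [0.1,0.001,0],"delta_rot": [0,0,0]}
    - {"claw": 0.9,"translation": [0.1,0,0],"delta_rot": [0,0,0]}
    - {"claw": 0.9,"translation": [0.05,0,0],"delta_rot": [0,0,0]}
    - {"claw": 0.9,"translation": [0,0,0],"delta_rot": [0,0,0]}

```text
t: 8.37
ee_pos: [578.7, 206.0, 188.4]
ee_rot: [-2.14, -2.298, -0.002]
contact_force: [-0.2, -0.2, 0.6]
width: 84.8
```

```bash
python3 -c "
from h import *; goto([579.7,201.3,75.5])
im,d=viewer.snapshot('scene'); cv2.imwrite('pics/s3.png',cv2.resize(im[180:380,200:420,::-1],(660,600)))"
```

```text
t 8.37 pos [578.7 206.  188.4] w 84.8 F [-0.2 -0.2  0.6] q [ 0.02  0.43 -0.61  1.76  0.28  1.04 -0.61]
tool move/300 [-0.0167  0.0021  0.3763] goal axes [-0.016   0.0022  0.3763] rot/180 [ 0.     -0.0006  0.0016]
```

View pics/s3.png

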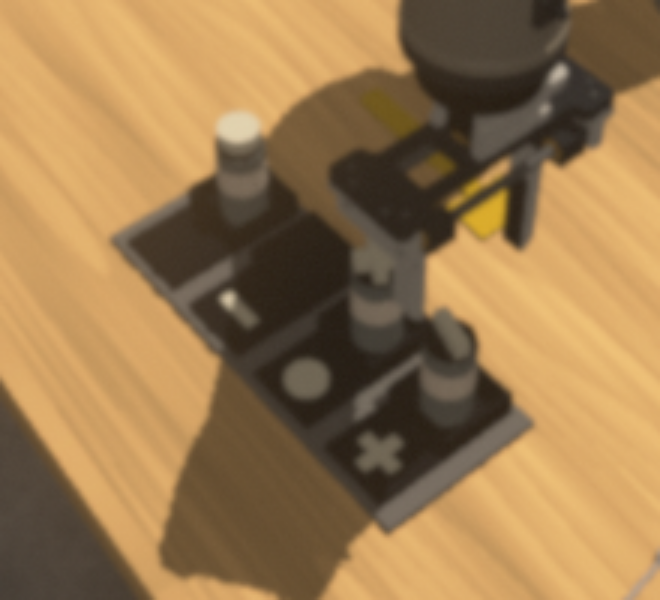

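The disc cartridge stands upright in the spare pocket. Next is the bar cartridge.

Call:
play_rows:
  plan:
    - {"claw": 0.9,"translation": [0,0,0],"delta_rot": [0,0,0]}
    - {"claw": 0.9,"translation": [0,0,0.08],"delta_rot": [0,0,0]}
    - {"claw": 0.9,"translation": [0,0,0.08],"delta_rot": [0,0,0]}

```text
t: 8.67
ee_pos: [581.0, 200.0, 140.7]
ee_rot: [2.148, 2.29, 0.003]
contact_force: [0.1, -0.1, -0.6]
width: 84.7
```

```bash
python3 -c "
from h import *; goto([579.7,201.3,75.5])"
```

```text
t 8.67 pos [581.  200.  140.7] w 84.7 F [ 0.1 -0.1 -0.6] q [ 0.01  0.48 -0.59  1.8   0.32  0.96 -0.64]
tool move/300 [ 0.0045 -0.0048  0.2175] goal axes [ 0.0045 -0.0042  0.2175] rot/180 [ 0.0009  0.     -0.0007]
```

Call:
play_rows:
  plan:
    - {"claw": 0.9,"translation": [0,0,0.08],"delta_rot": [0,0,0]}
    - {"claw": 0.9,"translation": [0,0,0.08],"delta_rot": [0,0,0]}
    - {"claw": 0.9,"translation": [0,0,0.05],"delta_rot": [0,0,0]}
    - {"claw": 0.9,"translation": [0,0,0],"delta_rot": [0,0,0]}
    - {"claw": 0.3,"translation": [0,0,0],"delta_rot": [0,0,0]}

```text
t: 9.08
ee_pos: [579.8, 200.2, 77.0]
ee_rot: [-2.148, -2.292, 0.002]
contact_force: [-0.5, 0.3, -0.1]
width: 81.0
```

Call:
play_rows:
  plan:
    - {"claw": 0.3,"translation": [0,0,0],"delta_rot": [0,0,0]}
    - {"claw": 0.3,"translation": [0,0,0],"delta_rot": [0,0,0]}
    - {"claw": 0.3,"translation": [0,0,0],"delta_rot": [0,0,0]}
    - {"claw": 0.3,"translation": [0,0,0],"delta_rot": [0,0,0]}
    - {"claw": 0.3,"translation": [0,0,0],"delta_rot": [0,0,0]}

```text
t: 9.5
ee_pos: [580.1, 201.6, 77.8]
ee_rot: [2.147, 2.293, 0.001]
contact_force: [-1.0, 0.5, 0.1]
width: 48.5
```

Call:
play_rows:
  plan:
    - {"claw": 0.3,"translation": [0,0,0],"delta_rot": [0,0,0]}
    - {"claw": 0.3,"translation": [0,0,0],"delta_rot": [0,0,0]}
    - {"claw": 0.3,"translation": [0,0,0],"delta_rot": [0,0,0]}
    - {"claw": 0.3,"translation": [0,0,0],"delta_rot": [0,0,0]}

```text
t: 9.83
ee_pos: [580.0, 201.7, 77.5]
ee_rot: [2.147, 2.294, 0.001]
contact_force: [0.5, -0.3, 3.2]
width: 39.6
```

```bash
python3 -c "
from h import *; goto([588.1,35.2,76])"
```

```text
t 9.83 pos [580.  201.7  77.5] w 39.6 F [ 0.5 -0.3  3.2] q [-0.02  0.55 -0.55  1.84  0.38  0.85 -0.69]
tool move/300 [-0.5555 -0.0099  0.0048] goal axes [-0.5555 -0.0098  0.0049] rot/180 [ 0.0002 -0.0001  0.0001]
```

Call:
play_rows:
  plan:
    - {"claw": 0.3,"translation": [0,0,-0.05],"delta_rot": [0,0,0]}
    - {"claw": 0.3,"translation": [0,0,-0.09],"delta_rot": [0,0,0]}
    - {"claw": 0.3,"translation": [0,0,-0.1],"delta_rot": [0,0,0]}
    - {"claw": 0.3,"translation": [0,0,-0.1],"delta_rot": [0,0,0]}
    - {"claw": 0.3,"translation": [0,0,-0.08],"delta_rot": [0,0,0]}

```text
t: 10.25
ee_pos: [579.7, 201.7, 205.1]
ee_rot: [-2.146, -2.294, -0.001]
contact_force: [0.6, 0.2, -2.3]
width: 40.0
```

Call:
play_rows:
  plan:
    - {"claw": 0.3,"translation": [0,0,0],"delta_rot": [0,0,0]}
    - {"claw": 0.3,"translation": [-0.04,-0.001,0],"delta_rot": [0,0,0]}
    - {"claw": 0.3,"translation": [-0.08,-0.001,0],"delta_rot": [0,0,0]}
    - {"claw": 0.3,"translation": [-0.09,-0.002,0],"delta_rot": [0,0,0]}
    - {"claw": 0.3,"translation": [-0.09,-0.002,0],"delta_rot": [0,0,0]}

```text
t: 10.67
ee_pos: [583.0, 109.9, 201.6]
ee_rot: [-2.145, -2.293, 0.003]
contact_force: [-0.4, -0.2, -1.7]
width: 40.0
```

Call:
play_rows:
  plan:
    - {"claw": 0.3,"translation": [-0.09,-0.002,0],"delta_rot": [0,0,0]}
    - {"claw": 0.3,"translation": [-0.08,-0.001,0],"delta_rot": [0,0,0]}
    - {"claw": 0.3,"translation": [-0.06,-0.001,0],"delta_rot": [0,0,0]}
    - {"claw": 0.3,"translation": [-0.025,0,0],"delta_rot": [0,0,0]}
    - {"claw": 0.3,"translation": [0,0,0],"delta_rot": [0,0,0]}

```text
t: 11.08
ee_pos: [587.3, 32.6, 202.0]
ee_rot: [-2.15, -2.29, 0.003]
contact_force: [0.5, 0.2, -2.0]
width: 39.5
```

Call:
play_rows:
  plan:
    - {"claw": 0.3,"translation": [0,0,0],"delta_rot": [0,0,0]}
    - {"claw": 0.3,"translation": [0,0,0],"delta_rot": [0,0,0]}
    - {"claw": 0.3,"translation": [0,0,0],"delta_rot": [0,0,0]}

```text
t: 11.33
ee_pos: [587.6, 36.7, 203.0]
ee_rot: [-2.144, -2.295, -0.0]
contact_force: [-0.1, -0.1, -2.2]
width: 39.3
```

```bash
python3 -c "
from h import *; goto([588.1,35.2,77])"
```

```text
t 11.33 pos [587.6  36.7 203. ] w 39.3 F [-0.1 -0.1 -2.2] q [ 0.29  0.36 -0.58  1.8   0.23  1.04 -0.3 ]
tool move/300 [-0.0054  0.0014  0.4201] goal axes [-0.0052  0.0013  0.4201] rot/180 [-0.0001 -0.0002  0.0007]
```

Call:
play_rows:
  plan:
    - {"claw": 0.3,"translation": [-0.003,0.001,0.05],"delta_rot": [0,0,0]}
    - {"claw": 0.3,"translation": [0,0,0.09],"delta_rot": [0,0,0]}
    - {"claw": 0.3,"translation": [0,0,0.09],"delta_rot": [0,0,0]}
    - {"claw": 0.3,"translation": [0,0,0.07],"delta_rot": [0,0,0]}
    - {"claw": 0.3,"translation": [0,0,0.04],"delta_rot": [0,0,0]}

```text
t: 11.75
ee_pos: [587.0, 35.3, 98.8]
ee_rot: [-2.144, -2.294, 0.002]
contact_force: [0.3, 0.6, -1.4]
width: 39.8
```

Call:
play_rows:
  plan:
    - {"claw": 0.3,"translation": [0,0,0.03],"delta_rot": [0,0,0]}
    - {"claw": 0.3,"translation": [0,0,0.03],"delta_rot": [0,0,0]}
    - {"claw": 0.3,"translation": [0,0,0.012],"delta_rot": [0,0,0]}
    - {"claw": 0.3,"translation": [0,0,0],"delta_rot": [0,0,0]}
    - {"claw": 0.3,"translation": [0,0,0],"delta_rot": [0,0,0]}

```text
t: 12.17
ee_pos: [588.6, 34.5, 80.2]
ee_rot: [2.146, 2.293, 0.001]
contact_force: [-0.4, -0.7, -1.6]
width: 40.0
```

```bash
python3 -c "
from h import *; goto([588.1,35.2,77])"
```

```text
t 12.17 pos [588.6  34.5  80.2] w 40.0 F [-0.4 -0.7 -1.6] q [ 0.24  0.51 -0.52  1.9   0.34  0.82 -0.39]
tool move/300 [ 0.0024 -0.0015  0.0108] goal axes [ 0.0024 -0.0014  0.0108] rot/180 [ 0.0003 -0.      0.0001]
```

Call:
play_rows:
  plan:
    - {"claw": 0.3,"translation": [0,0,0.008],"delta_rot": [0,0,0]}
    - {"claw": 0.3,"translation": [0,0,0],"delta_rot": [0,0,0]}
    - {"claw": 0.3,"translation": [0,0,0],"delta_rot": [0,0,0]}

```text
t: 12.42
ee_pos: [588.4, 34.3, 77.6]
ee_rot: [2.147, 2.293, 0.001]
contact_force: [-0.1, -0.2, -1.5]
width: 39.9
```

Call:
play_rows:
  plan:
    - {"claw": 0.3,"translation": [0,0,0.003],"delta_rot": [0,0,0]}
    - {"claw": 0.3,"translation": [0,0,0],"delta_rot": [0,0,0]}
    - {"claw": 0.3,"translation": [0,0,0],"delta_rot": [0,0,0]}

```text
t: 12.67
ee_pos: [588.8, 34.3, 77.1]
ee_rot: [2.146, 2.293, 0.002]
contact_force: [0.0, -1.4, 4.6]
width: 39.6
```

Call:
play_rows:
  plan:
    - {"claw": 0.9,"translation": [0,0,0],"delta_rot": [0,0,0]}
    - {"claw": 0.9,"translation": [0,0,0],"delta_rot": [0,0,0]}
    - {"claw": 0.9,"translation": [0,0,0],"delta_rot": [0,0,0]}
    - {"claw": 0.9,"translation": [0,0,0],"delta_rot": [0,0,0]}
    - {"claw": 0.9,"translation": [0,0,0],"delta_rot": [0,0,0]}

```text
t: 13.08
ee_pos: [588.1, 34.3, 76.3]
ee_rot: [-2.147, -2.294, 0.0]
contact_force: [-0.2, 0.3, 0.4]
width: 69.5
```

Call:
play_rows:
  plan:
    - {"claw": 0.9,"translation": [0,0,-0.06],"delta_rot": [0,0,0]}
    - {"claw": 0.9,"translation": [0,0,-0.08],"delta_rot": [0,0,0]}
    - {"claw": 0.9,"translation": [0,0,-0.08],"delta_rot": [0,0,0]}
    - {"claw": 0.9,"translation": [0,0,-0.08],"delta_rot": [0,0,0]}
    - {"claw": 0.9,"translation": [0,0,-0.075],"delta_rot": [0,0,0]}

```text
t: 13.5
ee_pos: [588.1, 34.4, 190.1]
ee_rot: [-2.147, -2.294, -0.0]
contact_force: [0.0, -0.3, 0.4]
width: 84.7
```

```bash
python3 -c "
from h import *; goto([580.8,117.6,75.5])"
```

```text
t 13.5 pos [588.1  34.4 190.1] w 84.7 F [ 0.  -0.3  0.4] q [ 0.29  0.38 -0.57  1.81  0.24  1.02 -0.31]
tool move/300 [ 0.2781 -0.0059  0.3821] goal axes [ 0.2782 -0.0059  0.3821] rot/180 [ 0.     -0.0001  0.0001]
```

Contact force rose to 4.6 N, so the bar cartridge is on its floor. Next is the cross cartridge.

Call:
play_rows:
  plan:
    - {"claw": 0.9,"translation": [0.07,-0.002,0],"delta_rot": [0,0,0]}
    - {"claw": 0.9,"translation": [0.09,-0.002,0],"delta_rot": [0,0,0]}
    - {"claw": 0.9,"translation": [0.08,-0.002,0],"delta_rot": [0,0,0]}
    - {"claw": 0.9,"translation": [0.038,0,0],"delta_rot": [0,0,0]}
    - {"claw": 0.9,"translation": [0,0,0],"delta_rot": [0,0,0]}

```text
t: 13.92
ee_pos: [580.3, 120.4, 188.9]
ee_rot: [-2.142, -2.297, -0.001]
contact_force: [0.6, -0.5, 0.1]
width: 84.2
```

Call:
play_rows:
  plan:
    - {"claw": 0.9,"translation": [0,0,0],"delta_rot": [0,0,0]}
    - {"claw": 0.9,"translation": [0,0,0.08],"delta_rot": [0,0,0]}
    - {"claw": 0.9,"translation": [0,0,0.06],"delta_rot": [0,0,0]}
    - {"claw": 0.9,"translation": [0,0,0],"delta_rot": [0,0,0]}

```text
t: 14.25
ee_pos: [579.5, 114.9, 143.6]
ee_rot: [-2.147, -2.29, 0.007]
contact_force: [-1.1, 0.4, -1.2]
width: 84.1
```

```bash
python3 -c "
from h import *; goto([580.8,117.6,75.5])"
```

```text
t 14.25 pos [579.5 114.9 143.6] w 84.1 F [-1.1  0.4 -1.2] q [ 0.15  0.44 -0.58  1.85  0.29  0.95 -0.49]
tool move/300 [0.009  0.006  0.2269] goal axes [0.0087 0.005  0.2269] rot/180 [-0.0014  0.0004 -0.0005]
```

Call:
play_rows:
  plan:
    - {"claw": 0.9,"translation": [0,0,0.08],"delta_rot": [0,0,0]}
    - {"claw": 0.9,"translation": [0,0,0.08],"delta_rot": [0,0,0]}
    - {"claw": 0.9,"translation": [0,0,0.05],"delta_rot": [0,0,0]}
    - {"claw": 0.9,"translation": [0,0,0.03],"delta_rot": [0,0,0]}
    - {"claw": 0.9,"translation": [0,0,0],"delta_rot": [0,0,0]}

```text
t: 14.67
ee_pos: [580.4, 116.3, 73.7]
ee_rot: [-2.147, -2.292, 0.003]
contact_force: [-0.3, 0.2, 0.0]
width: 84.4
```

Call:
play_rows:
  plan:
    - {"claw": 0.3,"translation": [0,0,0],"delta_rot": [0,0,0]}
    - {"claw": 0.3,"translation": [0,0,0],"delta_rot": [0,0,0]}
    - {"claw": 0.3,"translation": [0,0,0],"delta_rot": [0,0,0]}
    - {"claw": 0.3,"translation": [0,0,0],"delta_rot": [0,0,0]}
    - {"claw": 0.3,"translation": [0,0,0],"delta_rot": [0,0,0]}

```text
t: 15.08
ee_pos: [581.2, 117.5, 75.5]
ee_rot: [2.146, 2.293, 0.001]
contact_force: [0.9, 0.0, 0.2]
width: 54.7
```

Call:
play_rows:
  plan:
    - {"claw": 0.3,"translation": [0,0,0],"delta_rot": [0,0,0]}
    - {"claw": 0.3,"translation": [0,0,0],"delta_rot": [0,0,0]}
    - {"claw": 0.3,"translation": [0,0,0],"delta_rot": [0,0,0]}
    - {"claw": 0.3,"translation": [0,0,0],"delta_rot": [0,0,0]}
    - {"claw": 0.3,"translation": [0,0,0],"delta_rot": [0,0,0]}

```text
t: 15.5
ee_pos: [581.0, 117.5, 75.0]
ee_rot: [2.147, 2.294, 0.001]
contact_force: [1.0, -0.9, 3.2]
width: 40.2
```

```bash
python3 -c "
from h import *; goto([577.1,202.8,76])"
```

```text
t 15.5 pos [581.  117.5  75. ] w 40.2 F [ 1.  -0.9  3.2] q [ 0.11  0.53 -0.54  1.89  0.36  0.82 -0.55]
tool move/300 [ 0.2846  0.0057 -0.0034] goal axes [ 0.2846  0.0056 -0.0035] rot/180 [ 0.0001 -0.      0.    ]
```

Call:
play_rows:
  plan:
    - {"claw": 0.3,"translation": [0,0,-0.03],"delta_rot": [0,0,0]}
    - {"claw": 0.3,"translation": [0,0,-0.05],"delta_rot": [0,0,0]}
    - {"claw": 0.3,"translation": [0,0,-0.05],"delta_rot": [0,0,0]}
    - {"claw": 0.3,"translation": [0,0,-0.03],"delta_rot": [0,0,0]}
    - {"claw": 0.3,"translation": [0,0,0],"delta_rot": [0,0,0]}

```text
t: 15.92
ee_pos: [581.7, 117.7, 124.9]
ee_rot: [2.146, 2.292, 0.003]
contact_force: [-0.2, -0.2, -1.4]
width: 39.9
```

Call:
play_rows:
  plan:
    - {"claw": 0.3,"translation": [0.05,0.001,0],"delta_rot": [0,0,0]}
    - {"claw": 0.3,"translation": [0.07,0.001,0],"delta_rot": [0,0,0]}
    - {"claw": 0.3,"translation": [0.07,0.001,0],"delta_rot": [0,0,0]}
    - {"claw": 0.3,"translation": [0.06,0.002,0],"delta_rot": [0,0,0]}
    - {"claw": 0.3,"translation": [0.035,0.001,0],"delta_rot": [0,0,0]}

```text
t: 16.33
ee_pos: [576.3, 205.0, 122.3]
ee_rot: [-2.144, -2.295, 0.0]
contact_force: [-0.4, 0.9, -1.0]
width: 39.7
```

Call:
play_rows:
  plan:
    - {"claw": 0.3,"translation": [0,0,0],"delta_rot": [0,0,0]}
    - {"claw": 0.3,"translation": [0,0,0],"delta_rot": [0,0,0]}
    - {"claw": 0.3,"translation": [0,0,0],"delta_rot": [0,0,0]}
    - {"claw": 0.3,"translation": [0,0,0],"delta_rot": [0,0,0]}

```text
t: 16.67
ee_pos: [577.2, 201.4, 122.6]
ee_rot: [2.148, 2.292, -0.001]
contact_force: [0.6, 0.4, -0.7]
width: 40.0
```

```bash
python3 -c "
from h import *; goto([577.1,202.8,75])"
```

```text
t 16.67 pos [577.2 201.4 122.6] w 40.0 F [ 0.6  0.4 -0.7] q [ 0.    0.5  -0.58  1.82  0.33  0.93 -0.66]
tool move/300 [ 0.0047 -0.      0.1586] goal axes [ 0.0046 -0.      0.1586] rot/180 [-0.0001  0.0002 -0.0004]
```

Call:
play_rows:
  plan:
    - {"claw": 0.3,"translation": [0.002,0,0.03],"delta_rot": [0,0,0]}
    - {"claw": 0.3,"translation": [0,0,0.05],"delta_rot": [0,0,0]}
    - {"claw": 0.3,"translation": [0,0,0.04],"delta_rot": [0,0,0]}
    - {"claw": 0.3,"translation": [0,0,0.02],"delta_rot": [0,0,0]}
    - {"claw": 0.3,"translation": [0,0,0],"delta_rot": [0,0,0]}

```text
t: 17.08
ee_pos: [576.1, 202.8, 78.9]
ee_rot: [-2.146, -2.292, 0.004]
contact_force: [-0.5, 0.5, -1.1]
width: 39.7
```

Call:
play_rows:
  plan:
    - {"claw": 0.3,"translation": [0,0,0.009],"delta_rot": [0,0,0]}
    - {"claw": 0.3,"translation": [0,0,0],"delta_rot": [0,0,0]}
    - {"claw": 0.3,"translation": [0,0,0],"delta_rot": [0,0,0]}
    - {"claw": 0.3,"translation": [0,0,0],"delta_rot": [0,0,0]}

```text
t: 17.42
ee_pos: [577.2, 203.6, 78.6]
ee_rot: [2.147, 2.293, 0.001]
contact_force: [-0.9, 0.7, -0.4]
width: 39.7
```

Call:
play_rows:
  plan:
    - {"claw": 0.3,"translation": [0,0,0.008],"delta_rot": [0,0,0]}
    - {"claw": 0.3,"translation": [0,0,0],"delta_rot": [0,0,0]}
    - {"claw": 0.3,"translation": [0,0,0],"delta_rot": [0,0,0]}

```text
t: 17.67
ee_pos: [576.9, 203.5, 75.7]
ee_rot: [-2.147, -2.294, -0.0]
contact_force: [0.5, -0.3, -0.6]
width: 39.9
```

Call:
play_rows:
  plan:
    - {"claw": 0.3,"translation": [0,0,0.003],"delta_rot": [0,0,0]}
    - {"claw": 0.3,"translation": [0,0,0],"delta_rot": [0,0,0]}
    - {"claw": 0.3,"translation": [0,0,0],"delta_rot": [0,0,0]}

```text
t: 17.92
ee_pos: [577.1, 203.6, 75.0]
ee_rot: [2.147, 2.294, 0.001]
contact_force: [0.3, 0.0, 2.2]
width: 39.4
```

Call:
play_rows:
  plan:
    - {"claw": 0.9,"translation": [0,0,0],"delta_rot": [0,0,0]}
    - {"claw": 0.9,"translation": [0,0,0],"delta_rot": [0,0,0]}
    - {"claw": 0.9,"translation": [0,0,0],"delta_rot": [0,0,0]}
    - {"claw": 0.9,"translation": [0,0,0],"delta_rot": [0,0,0]}
    - {"claw": 0.9,"translation": [0,0,0],"delta_rot": [0,0,0]}

```text
t: 18.33
ee_pos: [577.0, 203.4, 74.8]
ee_rot: [-2.147, -2.294, -0.0]
contact_force: [0.2, -0.1, -0.2]
width: 69.6
```

Call:
play_rows:
  plan:
    - {"claw": 0.9,"translation": [0,0,-0.06],"delta_rot": [0,0,0]}
    - {"claw": 0.9,"translation": [0,0,-0.08],"delta_rot": [0,0,0]}
    - {"claw": 0.9,"translation": [0,0,-0.08],"delta_rot": [0,0,0]}
    - {"claw": 0.9,"translation": [0,0,-0.08],"delta_rot": [0,0,0]}
    - {"claw": 0.9,"translation": [0,0,-0.075],"delta_rot": [0,0,0]}

```text
t: 18.75
ee_pos: [576.9, 203.5, 188.7]
ee_rot: [2.147, 2.294, 0.0]
contact_force: [-0.7, -1.1, -0.2]
width: 83.9
```

Call:
play_rows:
  plan:
    - {"claw": 0.9,"translation": [-0.07,0,0],"delta_rot": [0,0,0]}
    - {"claw": 0.9,"translation": [-0.1,0,0],"delta_rot": [0,0,0]}
    - {"claw": 0.9,"translation": [-0.1,0,0],"delta_rot": [0,0,0]}
    - {"claw": 0.9,"translation": [-0.1,0,0],"delta_rot": [0,0,0]}
    - {"claw": 0.9,"translation": [-0.1,0.001,0],"delta_rot": [0,0,0]}

```text
t: 19.17
ee_pos: [586.4, 61.4, 187.4]
ee_rot: [2.146, 2.294, 0.0]
contact_force: [1.3, 0.5, -0.4]
width: 84.6
```

Call:
play_rows:
  plan:
    - {"claw": 0.9,"translation": [-0.1,0,0],"delta_rot": [0,0,0]}
    - {"claw": 0.9,"translation": [-0.1,0,0],"delta_rot": [0,0,0]}
    - {"claw": 0.9,"translation": [-0.1,0,0],"delta_rot": [0,0,0]}
    - {"claw": 0.9,"translation": [-0.067,0.001,0],"delta_rot": [0,0,0]}
    - {"claw": 0.9,"translation": [0,0,0],"delta_rot": [0,0,0]}

```text
t: 19.58
ee_pos: [594.1, -52.4, 187.0]
ee_rot: [2.153, 2.287, -0.002]
contact_force: [-0.3, -0.4, -0.0]
width: 84.1
```

Call:
play_rows:
  plan:
    - {"claw": 0.9,"translation": [0,0,0],"delta_rot": [0,0,0]}
    - {"claw": 0.9,"translation": [0,0,0],"delta_rot": [0,0,0]}
    - {"claw": 0.9,"translation": [0,0,0],"delta_rot": [0,0,0]}
    - {"claw": 0.9,"translation": [0,0,0],"delta_rot": [0,0,0]}
    - {"claw": 0.9,"translation": [0,0,0],"delta_rot": [0,0,0]}

```text
t: 20.0
ee_pos: [594.2, -46.1, 187.4]
ee_rot: [-2.145, -2.295, -0.0]
contact_force: [-0.1, -0.4, 0.1]
width: 84.2
```

```bash
python3 -c "
from h import *; goto([594.2,-47,75.5])
im,d=viewer.snapshot('wrist'); cv2.imwrite('pics/w4.png',im[:,:,::-1]); np.save('pics/w4.npy',d)
c=viewer.calibration('wrist')
for ce,st,m in white(im,(200,0,480,330),150,v=110,s=40):
    print(ce.round(1),st[2:],onplane(c,[ce],108)[0].round(1),onplane(c,[ce],16)[0].round(1))
"
```

```text
t 20.0 pos [594.2 -46.1 187.4] w 84.2 F [-0.1 -0.4  0.1] q [ 0.4   0.39 -0.54  1.8   0.23  1.02 -0.16]
tool move/300 [-3.200e-03 -1.000e-04  3.728e-01] goal axes [-0.0032 -0.      0.3728] rot/180 [ 0.     -0.0001  0.0005]
[356.3 116.1] [ 158  247 9031] [607.9  54.1 108. ] [615.6  65.7  16. ]
[400.9  51.1] [  40   41 1259] [632.8  95.9 108. ] [650.3 123.8  16. ]
[321.9 145.4] [  43   59 1039] [586.7  33.9 108. ] [586.2  37.7  16. ]
[396.6 148.5] [ 15  41 502] [636.5  35.4 108. ] [655.5  39.8  16. ]
[329.4 262.6] [ 40  48 750] [597.4 -46.8 108. ] [601.1 -74.3  16. ]
[219.7 292.7] [ 42  47 576] [518.2 -75.5 108. ] [ 491.1 -114.2   16. ]
[439.  308.5] [ 58  52 857] [682.1 -77.2 108. ] [ 718.7 -116.5   16. ]
```

View pics/w4.png

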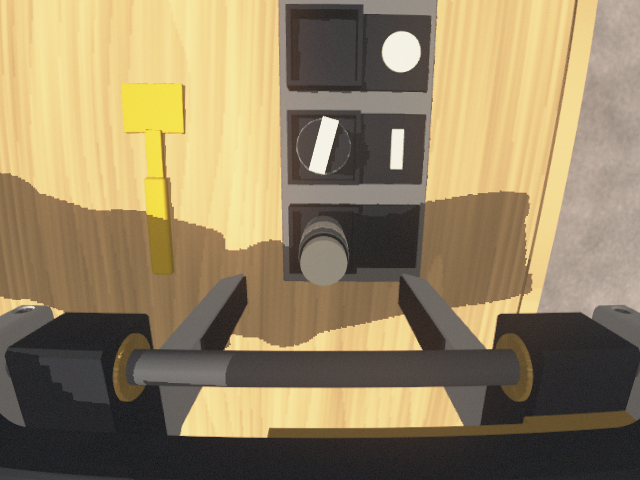

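The bar cartridge, cap (322,145), sits centred beside its bar plate (397,148). The disc pocket is empty and the disc cartridge at (323,250) is upright in the spare. Picking it up now.

Call:
play_rows:
  plan:
    - {"claw": 0.9,"translation": [0,0,0.08],"delta_rot": [0,0,0]}
    - {"claw": 0.9,"translation": [0,0,0.1],"delta_rot": [0,0,0]}
    - {"claw": 0.9,"translation": [0,0,0.09],"delta_rot": [0,0,0]}
    - {"claw": 0.9,"translation": [0,0,0.07],"delta_rot": [0,0,0]}
    - {"claw": 0.9,"translation": [0,0,0.03],"delta_rot": [0,0,0]}

```text
t: 20.47
ee_pos: [592.7, -46.7, 73.5]
ee_rot: [-2.144, -2.292, 0.003]
contact_force: [-1.0, 0.1, 0.0]
width: 84.8
```

Call:
play_rows:
  plan:
    - {"claw": 0.9,"translation": [0,0,0],"delta_rot": [0,0,0]}
    - {"claw": 0.9,"translation": [0,0,0],"delta_rot": [0,0,0]}
    - {"claw": 0.3,"translation": [0,0,0],"delta_rot": [0,0,0]}
    - {"claw": 0.3,"translation": [0,0,0],"delta_rot": [0,0,0]}
    - {"claw": 0.3,"translation": [0,0,0],"delta_rot": [0,0,0]}

```text
t: 20.88
ee_pos: [594.8, -47.1, 77.5]
ee_rot: [2.146, 2.292, 0.002]
contact_force: [-0.2, 0.8, -0.2]
width: 67.9
```

Call:
play_rows:
  plan:
    - {"claw": 0.3,"translation": [0,0,0],"delta_rot": [0,0,0]}
    - {"claw": 0.3,"translation": [0,0,0],"delta_rot": [0,0,0]}
    - {"claw": 0.3,"translation": [0,0,0],"delta_rot": [0,0,0]}
    - {"claw": 0.3,"translation": [0,0,0],"delta_rot": [0,0,0]}
    - {"claw": 0.3,"translation": [0,0,0],"delta_rot": [0,0,0]}

```text
t: 21.3
ee_pos: [594.2, -47.1, 76.3]
ee_rot: [2.147, 2.294, 0.0]
contact_force: [0.2, 0.6, 1.5]
width: 39.7
```

Call:
play_rows:
  plan:
    - {"claw": 0.3,"translation": [0,0,0],"delta_rot": [0,0,0]}
    - {"claw": 0.3,"translation": [0,0,0],"delta_rot": [0,0,0]}
    - {"claw": 0.3,"translation": [0,0,0],"delta_rot": [0,0,0]}

```text
t: 21.55
ee_pos: [594.2, -47.1, 76.4]
ee_rot: [2.147, 2.294, 0.0]
contact_force: [0.2, -1.4, 1.5]
width: 39.5
```

```bash
python3 -c "
from h import *; goto([582.6,119,76])"
```

```text
t 21.55 pos [594.2 -47.1  76.4] w 39.5 F [ 0.2 -1.4  1.5] q [ 0.35  0.52 -0.49  1.88  0.33  0.82 -0.24]
tool move/300 [ 0.5549 -0.002   0.0012] goal axes [ 0.5549 -0.002   0.0012] rot/180 [ 0. -0.  0.]
```

Lifting over the bar cartridge (up 126 mm), then 166 mm along the row.

Call:
play_rows:
  plan:
    - {"claw": 0.3,"translation": [0,0,-0.05],"delta_rot": [0,0,0]}
    - {"claw": 0.3,"translation": [0,0,-0.09],"delta_rot": [0,0,0]}
    - {"claw": 0.3,"translation": [0,0,-0.1],"delta_rot": [0,0,0]}
    - {"claw": 0.3,"translation": [0,0,-0.1],"delta_rot": [0,0,0]}
    - {"claw": 0.3,"translation": [0,0,-0.08],"delta_rot": [0,0,0]}

```text
t: 21.97
ee_pos: [594.2, -46.9, 204.3]
ee_rot: [2.146, 2.293, 0.001]
contact_force: [0.7, -0.7, -0.7]
width: 39.6
```

Call:
play_rows:
  plan:
    - {"claw": 0.3,"translation": [0,0,0],"delta_rot": [0,0,0]}
    - {"claw": 0.3,"translation": [0.04,0,0],"delta_rot": [0,0,0]}
    - {"claw": 0.3,"translation": [0.08,0,0],"delta_rot": [0,0,0]}
    - {"claw": 0.3,"translation": [0.09,-0.001,0],"delta_rot": [0,0,0]}
    - {"claw": 0.3,"translation": [0.09,0,0],"delta_rot": [0,0,0]}

```text
t: 22.38
ee_pos: [586.8, 44.1, 200.8]
ee_rot: [-2.146, -2.292, 0.002]
contact_force: [0.2, -0.4, -1.4]
width: 39.9
```

Call:
play_rows:
  plan:
    - {"claw": 0.3,"translation": [0.09,-0.001,0],"delta_rot": [0,0,0]}
    - {"claw": 0.3,"translation": [0.08,0,0],"delta_rot": [0,0,0]}
    - {"claw": 0.3,"translation": [0.06,0,0],"delta_rot": [0,0,0]}
    - {"claw": 0.3,"translation": [0.025,0,0],"delta_rot": [0,0,0]}
    - {"claw": 0.3,"translation": [0,0,0],"delta_rot": [0,0,0]}

```text
t: 22.8
ee_pos: [581.5, 121.4, 201.3]
ee_rot: [-2.142, -2.296, 0.001]
contact_force: [0.1, -0.2, -0.5]
width: 39.6
```

Call:
play_rows:
  plan:
    - {"claw": 0.3,"translation": [0,0,0],"delta_rot": [0,0,0]}
    - {"claw": 0.3,"translation": [0,0,0],"delta_rot": [0,0,0]}
    - {"claw": 0.3,"translation": [0,0,0],"delta_rot": [0,0,0]}
    - {"claw": 0.3,"translation": [0,0,0],"delta_rot": [0,0,0]}

```text
t: 23.13
ee_pos: [582.7, 117.9, 202.2]
ee_rot: [2.149, 2.292, -0.0]
contact_force: [0.6, 0.1, -0.9]
width: 39.0
```

```bash
python3 -c "
from h import *; goto([582.6,119,76.4])"
```

```text
t 23.13 pos [582.7 117.9 202.2] w 39.0 F [ 0.6  0.1 -0.9] q [ 0.17  0.38 -0.6   1.79  0.24  1.05 -0.46]
tool move/300 [ 0.0039 -0.      0.4194] goal axes [ 3.800e-03 -1.000e-04  4.194e-01] rot/180 [-0.      0.0001 -0.0005]
```

Call:
play_rows:
  plan:
    - {"claw": 0.3,"translation": [0.001,0,0.05],"delta_rot": [0,0,0]}
    - {"claw": 0.3,"translation": [0,0,0.09],"delta_rot": [0,0,0]}
    - {"claw": 0.3,"translation": [0,0,0.09],"delta_rot": [0,0,0]}
    - {"claw": 0.3,"translation": [0,0,0.07],"delta_rot": [0,0,0]}
    - {"claw": 0.3,"translation": [0,0,0.04],"delta_rot": [0,0,0]}

```text
t: 23.55
ee_pos: [581.6, 118.3, 98.0]
ee_rot: [-2.147, -2.292, 0.003]
contact_force: [0.1, 0.3, -1.2]
width: 39.6
```

Call:
play_rows:
  plan:
    - {"claw": 0.3,"translation": [0,0,0.03],"delta_rot": [0,0,0]}
    - {"claw": 0.3,"translation": [0,0,0.03],"delta_rot": [0,0,0]}
    - {"claw": 0.3,"translation": [0,0,0.012],"delta_rot": [0,0,0]}
    - {"claw": 0.3,"translation": [0,0,0],"delta_rot": [0,0,0]}
    - {"claw": 0.3,"translation": [0,0,0],"delta_rot": [0,0,0]}

```text
t: 23.97
ee_pos: [582.9, 119.5, 79.3]
ee_rot: [2.147, 2.293, 0.001]
contact_force: [0.4, -0.2, -1.3]
width: 39.6
```

Call:
play_rows:
  plan:
    - {"claw": 0.3,"translation": [0,0,0.005],"delta_rot": [0,0,0]}
    - {"claw": 0.3,"translation": [0,0,0],"delta_rot": [0,0,0]}
    - {"claw": 0.3,"translation": [0,0,0],"delta_rot": [0,0,0]}

```text
t: 24.22
ee_pos: [582.8, 119.4, 77.7]
ee_rot: [2.147, 2.293, 0.001]
contact_force: [-0.7, 0.8, -1.5]
width: 39.3
```

Call:
play_rows:
  plan:
    - {"claw": 0.3,"translation": [0,0,0.004],"delta_rot": [0,0,0]}
    - {"claw": 0.3,"translation": [0,0,0],"delta_rot": [0,0,0]}
    - {"claw": 0.3,"translation": [0,0,0],"delta_rot": [0,0,0]}

```text
t: 24.47
ee_pos: [582.8, 119.4, 76.3]
ee_rot: [2.147, 2.293, 0.001]
contact_force: [0.2, 0.2, 4.1]
width: 39.7
```

Call:
play_rows:
  plan:
    - {"claw": 0.3,"translation": [0,0,0.003],"delta_rot": [0,0,0]}
    - {"claw": 0.3,"translation": [0,0,0],"delta_rot": [0,0,0]}
    - {"claw": 0.3,"translation": [0,0,0],"delta_rot": [0,0,0]}

```text
t: 24.72
ee_pos: [583.2, 119.5, 76.0]
ee_rot: [2.146, 2.293, 0.002]
contact_force: [-1.9, -1.0, 12.6]
width: 39.7
```

On the floor. Releasing, rising, and backing off along −y for a clear view.

Call:
play_rows:
  plan:
    - {"claw": 0.9,"translation": [0,0,-0.002],"delta_rot": [0,0,0]}
    - {"claw": 0.9,"translation": [0,0,0],"delta_rot": [0,0,0]}
    - {"claw": 0.9,"translation": [0,0,0],"delta_rot": [0,0,0]}
    - {"claw": 0.9,"translation": [0,0,0],"delta_rot": [0,0,0]}
    - {"claw": 0.9,"translation": [0,0,0],"delta_rot": [0,0,0]}

```text
t: 25.13
ee_pos: [582.4, 119.3, 75.5]
ee_rot: [-2.147, -2.294, 0.0]
contact_force: [-0.9, -0.6, 0.3]
width: 69.5
```

Call:
play_rows:
  plan:
    - {"claw": 0.9,"translation": [0,0,-0.06],"delta_rot": [0,0,0]}
    - {"claw": 0.9,"translation": [0,0,-0.08],"delta_rot": [0,0,0]}
    - {"claw": 0.9,"translation": [0,0,-0.09],"delta_rot": [0,0,0]}
    - {"claw": 0.9,"translation": [0,0,-0.09],"delta_rot": [0,0,0]}
    - {"claw": 0.9,"translation": [0,0,-0.09],"delta_rot": [0,0,0]}

```text
t: 25.55
ee_pos: [582.2, 119.4, 199.8]
ee_rot: [-2.146, -2.294, 0.0]
contact_force: [-0.1, 0.5, 0.3]
width: 84.7
```

Call:
play_rows:
  plan:
    - {"claw": 0.9,"translation": [-0.08,0,-0.04],"delta_rot": [0,0,0]}
    - {"claw": 0.9,"translation": [-0.1,0,-0.04],"delta_rot": [0,0,0]}
    - {"claw": 0.9,"translation": [-0.1,0,0],"delta_rot": [0,0,0]}
    - {"claw": 0.9,"translation": [-0.1,0,0],"delta_rot": [0,0,0]}
    - {"claw": 0.9,"translation": [-0.1,0,0],"delta_rot": [0,0,0]}

```text
t: 25.97
ee_pos: [591.9, -25.8, 223.0]
ee_rot: [2.146, 2.294, 0.0]
contact_force: [0.2, 0.2, 0.0]
width: 84.5
```

Call:
play_rows:
  plan:
    - {"claw": 0.9,"translation": [-0.1,0,0],"delta_rot": [0,0,0]}
    - {"claw": 0.9,"translation": [-0.1,0,0],"delta_rot": [0,0,0]}
    - {"claw": 0.9,"translation": [-0.1,0,0],"delta_rot": [0,0,0]}
    - {"claw": 0.9,"translation": [-0.1,0,0],"delta_rot": [0,0,0]}
    - {"claw": 0.9,"translation": [-0.1,0,0],"delta_rot": [0,0,0]}

```text
t: 26.38
ee_pos: [601.8, -175.5, 222.7]
ee_rot: [-2.147, -2.294, 0.0]
contact_force: [0.3, -0.3, 0.3]
width: 84.5
```

Call:
play_rows:
  plan:
    - {"claw": 0.9,"translation": [0,0,0],"delta_rot": [0,0,0]}
    - {"claw": 0.9,"translation": [0,0,0],"delta_rot": [0,0,0]}
    - {"claw": 0.9,"translation": [0,0,0],"delta_rot": [0,0,0]}
    - {"claw": 0.9,"translation": [0,0,0],"delta_rot": [0,0,0]}

```text
t: 26.72
ee_pos: [602.0, -172.6, 222.7]
ee_rot: [-2.145, -2.295, -0.001]
contact_force: [-0.3, -0.6, 0.0]
width: 84.7
```

```bash
python3 -c "
from h import *; goto([582.6,119,76.4])
im,d=viewer.snapshot('top'); cv2.imwrite('pics/t5.png',im[:,:,::-1]); c=viewer.calibration('top')
for ce,st,m in white(im,(215,175,355,245)):
    o,r,_=ray(c,[ce]); z=(o+r[0]*np.median(d[m]))[2]; P=onplane(c,[ce],108 if z>60 else 16)[0]
    print(ce.round(1),'z',z.round(1),P.round(1),'' if z>60 else ('pocket',(P-68*YD).round(1)))
"
```

```text
t 26.72 pos [ 602.  -172.6  222.7] w 84.7 F [-0.3 -0.6  0. ] q [ 0.56  0.39 -0.5   1.7   0.21  1.1   0.07]
tool move/300 [0.9739 0.0012 0.4882] goal axes [ 9.741e-01 -4.000e-04  4.877e-01] rot/180 [ 0.     -0.0002  0.0005]
[266.9 195.7] z 16.4 [651.2 123.   16. ] ('pocket', array([583.4, 118.5,  16. ]))
[235.1 198.1] z 16.3 [645.2 207.1  16. ] ('pocket', array([577.3, 202.6,  16. ]))
[299.2 193.6] z 16.1 [656.4  37.9  16. ] ('pocket', array([588.5,  33.4,  16. ]))
[265.5 218.7] z 108.1 [582.  118.7 108. ] 
[300.  216.2] z 107.7 [588.   33.6 108. ] 
[231.2 221. ] z 107.7 [576.7 203.2 108. ]
```

View pics/t5.png

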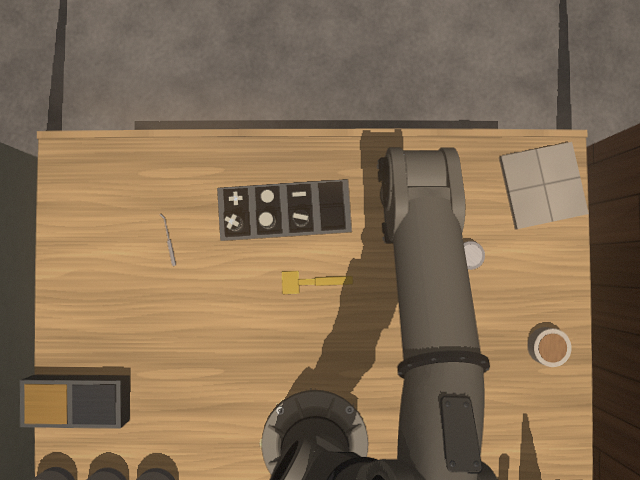

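The caps now match their plates: cross at (231,221), disc (266,219) and bar (300,216), with the spare pocket at (334,205) empty. All are within about 1.5 mm of centre with cap tops at z ≈ 108. The spatula and pick are where they were; the tin at (470,255), partly behind the arm, also looks unmoved.

```bash
python3 -c "
from station import workorder; print(workorder.hand_in())"
```

```text
the job is handed in; nothing more can be done
None
```

All three cartridges now stand in the pockets matching their caps, and the job is handed in (it gives no verdict). I parked the disc cartridge in the spare pocket, moved bar and then cross to their own pockets, and finally moved disc to its pocket.

- **Position:** the last top-camera check put each cap within about 1.5 mm of its pocket centre.
- **Height:** cap tops were at z ≈ 108 mm, which means each foot is on the floor; all three look upright.
- **Surroundings:** the spare pocket is empty, and the gripper is open and clear of everything. The spatula and pick look unmoved. The tin was partly hidden by the arm in the last picture, but what shows is where it began.
- **Disagreements:** none of the checks failed. The wrist and top cameras differed by up to about 3.5 mm on the bar pocket, so I aimed between the two. The arm's clock was about 27 s at hand-in.

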